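# Punch the drill spot on the L-shaped bracket blank

### The arm

A 6-joint arm with a two-finger parallel gripper is mounted at the origin on the work surface. World frame = base frame: x ahead of the robot, y to its left, z up, the work surface at z = 0. Lengths are in mm, angles in degrees, forces in N, time in s.
With the tool pointing down it reaches from about 300 to 850 mm from the base axis. Payload 4.2 kg.
Tool frame: the origin (TCP) lies midway between the tips of the shut fingers; the grasp point (between the pads) lies 19 mm behind it (env.hold_point_z is the z of the grasp point in the tool frame, in mm); z points along the fingers, y is the direction in which the jaws open and shut (so a half turn about z gives the same grasp; the last joint's range is limited). The gripper opens to 91 mm and grips with 3 to 60 N. Pads are 32 mm wide; open, the fingers measure 118 mm over their backs; the gripper's body (76 mm by 178 mm) begins 60 mm behind the grasp point.
Start: joints at [72.823, 18.312, 89.639, -0, 72.044, -1.146], TCP at [158.796, 552.655, 213.976] pointing down, gripper open.
Joint ranges: [-177.97, 177.97], [-48.28, 115.42], [12.27, 149.76], [-77.06, 257.06], [2.81, 150.46], [-146.56, 146.56]. Speed limits (degrees/s): [147.25, 147.25, 180, 180, 180, 180].

### API

Orientations are given as [roll, pitch, yaw] about the fixed x, y, z axes, in that order (R = Rz(yaw) Ry(pitch) Rx(roll)).
In Python, from workcell import env, grab_frame, camera_params, spotter gives the robot as it stands. The module is installed in compiled form; this text tells all that it offers.
- The arm moves only by the shell command python3 -m jog 'ROWS' [FORCE]. ROWS is text: rows parted by semicolons, each of 7 numbers parted by spaces: the turn, a rotation vector about the world's x, y, z in units of 5 degrees (1.0 is 5 degrees), then the shift along the world's x, y, z in units of 25 mm (1.0 is 25 mm), then the opening, from 0 (shut) to 1 (fully open). A call has 1 to 5 rows; each row is the pose to reach, as a shift and turn from the pose commanded when the call began; what a row does not reach only later rows make up. A row lasts 1/8 s, in which the tool goes at most 62.5 mm and 10.7 degrees, less where a joint would pass 70% of its speed; a pose out of reach is approached as far as the arm can. A call with a gripper value outside its range is refused whole. The fingers move at their own pace and stop on an object; FORCE is the grip in N (left out, the last holds). Time passes only in rows, so rows that repeat a pose let the fingers close. It gives the time, the measured TCP pose, the force and the opening at its end, in the units of the state.
- env.state(): the state, without advancing time (a new reading comes with each control period).
- grab_frame(name): name is "side" or "top" or "wrist"; returns the picture (384x512x3 uint8, red, green, blue); there is no depth.
- camera_params(name): a dict with "K" (3x3 intrinsics, pixels), "rvec" (rotation vector, rad) and "tvec" (3), from world to camera coordinates, as OpenCV has them. Camera axes: x right, y down, z forward; pixel columns grow to the right and rows downward; lengths in mm; the calibration is good to about 2 mm. A picture is of the moment at which its call begins: read the wrist's pose just before it. camera_params takes no time and is no camera call; for the wrist camera it gives the pose at the moment of the call.
- env.job_done(): hands the job in, once; it reports no verdict.
Trained networks look in the newest picture that a camera, given by its name, has taken for a name from the list of things; names that differ only in an ending like _2 or _b are one class to them, and where a whole thing is asked for, a point or a joint stands for the part that bears it (a point fixed in the world has none). Each returns a list of dicts, best first, with "conf" (0 to 1); they miss things now and then, are a little off and sometimes report something else, mostly with a low value. They report only what shows in the picture. A call takes as long as a camera call. They do not tell look-alikes from the thing itself.
- spotter.look_for(query, camera): "box" ([left, top, width, height] in pixels, round what is visible of it).
- spotter.trace(query, camera): "region" (384x512 bool, what is visible of it) and "box" ([left, top, width, height] in pixels, round what is visible of it).
The state is a dict: "time_s": time; "qpos": joint angles; "qvel": joint speeds; "effort": joint torques, N m; "ee_pos": TCP position; "ee_rot": TCP orientation; "force": force on the tool from outside, world axes, zero at the start; "torque": the same for the moment, N m; "gripper_width": finger opening in mm.
Only numpy, scipy, OpenCV 4.12 (cv2) and the standard library are available. Lean on these libraries where they do the work, as an engineer would, in place of code of your own. Each camera call takes 0.05 s, during which the arm holds its last target. There are 200 camera calls.

### The job

Take the spring-loaded centre punch, stand its round foot on the scribed cross of the L-shaped bracket blank, and press straight down there, and nowhere else, until its spring snaps. Then let it spring back up and leave it standing upright on the cross.

Things in the scene. Friction and masses are not known exactly. Their poses are not given: they have to be found in the camera images.
- punch_grip (a point): Where to hold the punch: the middle of its bright steel sleeve (24 mm across, 50 to 96 mm above the foot's underside, slimmer cap up to 104 mm), on the tool's axis, 74 mm above the foot's underside while the sleeve is up; it goes down with the sleeve. z up the tool. The punch is loose, about 0.5 kg, and stands upright. The conical screw jack, 88 mm tall, on the bench's other side is not wanted.
- punch_foot (a point): Centre of the underside of the punch's round dark foot (46 mm across, 9 mm thick), on the tool's axis; z up the tool. Three thin posts on the foot carry a collar, 26 mm across, 26 to 37 mm up; the sleeve stands above it.
- sleeve (a joint): How far the punch's sleeve is pushed down towards its foot, m: 0 is up, 0.012 the stop. It takes about 4.5 N to start, rising to about 12 N at 7.5 mm, where the hidden spring snaps and the force falls to about 6 N at the stop (about 2 N more when pressed at 50 mm/s). Past 9 mm it has snapped: press on to the stop. Let go, it springs up by itself.
- mark (a point): Middle of the scribed cross (dark lines 2 by 50 mm) on the L-shaped aluminium blank's top, 20 mm above the bench; z up. Blank: 120 by 110 mm, legs 52 mm wide, screwed on a dark plate (150 by 130 mm) fixed to the bench. The cross is on the longer leg's middle line, 26 mm from its free end; two 8 mm high screw heads are well away. The straight blank with a like cross is not to be punched.
Not all that is in view belongs to the job. Leave any yellow look-alike of the part that bears punch_grip alone.

How it is judged:
By the outcome, as a careful person would: the job done as asked, in the order asked, and still so for the second after the job is handed in, with the robot touching nothing.
It also fails if it takes over 38 s, if anything falls off the work surface, if the arm or the gripper's body presses on something with over 40 N, if the wrist force passes 120 N, or if a joint passes its speed limit or range.

## Working session

There is one attempt and no reset: what is moved stays moved. The work goes in short steps, Python scripts to look and compute and a shell command to move; the robot and the scene stay as the last step left them, time stands still between calls to the robot, and variables do not carry over. Pictures are saved under pics/ and viewed, about 8 in all and at most 12, crops included, and the job is handed in when it is done.

```bash
mkdir -p pics; cat > h.py <<'E'
import numpy as np, cv2
from workcell import env, grab_frame, camera_params, spotter
def P(n):
    c=camera_params(n); return np.array(c["K"],float),np.array(c["rvec"],float),np.array(c["tvec"],float).reshape(3)
def proj(n,X,c=None):
    K,r,t=c or P(n); return cv2.projectPoints(np.array(X,float).reshape(-1,1,3),r,t,K,None)[0].reshape(-1,2)
def onz(n,uv,z,c=None):
    K,r,t=c or P(n); R=cv2.Rodrigues(r)[0]; o=-R.T@t
    d=R.T@np.linalg.inv(K)@np.array([uv[0],uv[1],1.]); return o+d*(z-o[2])/d[2]
def save(n,im,s=1):
    cv2.imwrite("pics/"+n,cv2.resize(im[:,:,::-1],None,fx=s,fy=s,interpolation=cv2.INTER_CUBIC))
E
python3 - <<'E'
from h import *
a=grab_frame("top");b=grab_frame("side")
save("t0.png",a,1.5);save("s0.png",b,1.5)
for n in("top","side"):
    for q in("punch_grip","punch_foot","mark"):
        for d in spotter.look_for(q,n)[:4]: print(n,q,np.round(d["box"]),round(d["conf"],2))
print(env.state()["time_s"],env.state()["ee_rot"],env.hold_point_z)
E
```

```text
top punch_grip [363. 220.  11.   7.] 0.57
top punch_grip [365. 180.  11.   8.] 0.56
top punch_grip [384. 146.  14.   8.] 0.55
top punch_foot [376. 145.  20.  20.] 0.79
top punch_foot [357. 181.  16.  17.] 0.61
top punch_foot [355. 212.  23.  17.] 0.59
top punch_foot [394. 175.  25.  17.] 0.54
top mark [265. 140.  71.  75.] 0.73
side punch_grip [324. 268.  14.  19.] 0.79
side punch_grip [370. 265.  16.  20.] 0.75
side punch_grip [288. 288.  17.  20.] 0.71
side punch_grip [360. 297.  17.  25.] 0.59
side punch_foot [320. 268.  21.  35.] 0.83
side punch_foot [287. 287.  22.  37.] 0.76
side punch_foot [352. 301.  24.  32.] 0.71
side punch_foot [363. 265.  24.  36.] 0.65
side mark [258. 214.  68.  46.] 0.64
0.4 [-1.79991098e+02 -2.88550835e-04  1.63968997e+02] -18.8
```

View pics/t0.png

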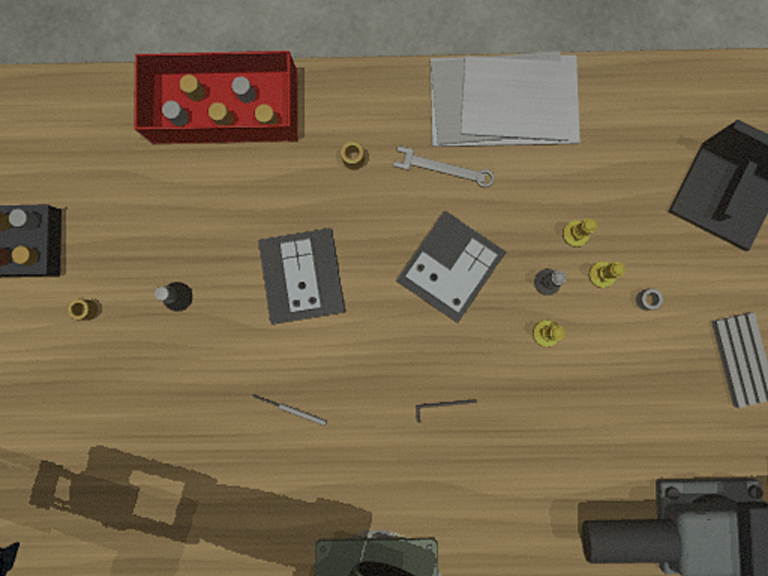

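View pics/s0.png

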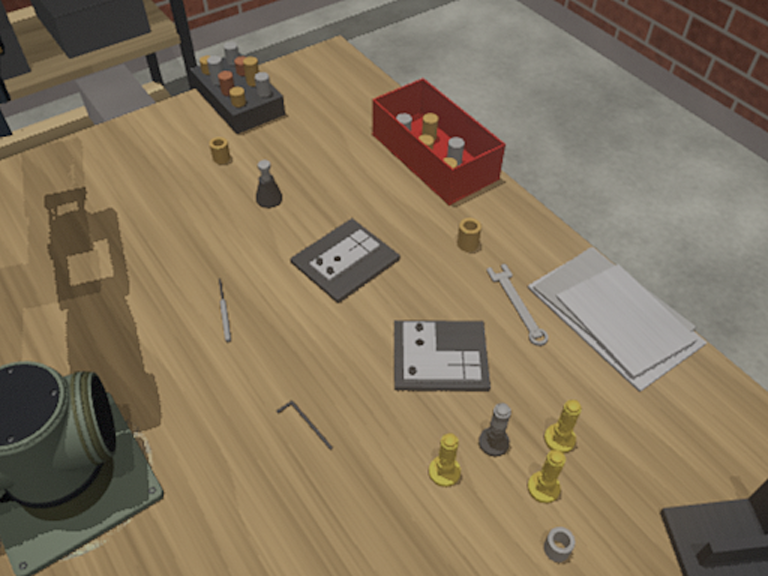

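The two views show these candidates in the 1.5x top picture:
- Grey punch with a dark foot at (549,281). This is the one wanted.
- Yellow look-alikes at (579,232), (605,273) and (547,333), to be left alone.
- Conical jack at (175,296), not wanted.

The L-blank's cross is at (478,258). The straight blank's cross at (297,255) is not to be punched.

```bash
python3 - <<'E'
from h import *
a=grab_frame("top");rt=spotter.trace("punch_foot","top")
b=grab_frame("side");rs=spotter.trace("punch_foot","side")
for n,r,c in(("top",rt,(366,187)),("side",rs,(329,290))):
    for d in r[:6]: print(n,np.round(d["box"]),round(d["conf"],2))
# foot circle centre approx z~5; sleeve
print("foot top",onz("top",(547/1.5,282/1.5),9),"side",onz("side",(494/1.5,442/1.5),9))
print("cap top",onz("top",(558/1.5,278/1.5),104),"side",onz("side",(502.5/1.5,409/1.5),104))
print("cross",onz("top",(478/1.5,258/1.5),20),onz("side",(464.5/1.5,366/1.5),20))
for nm,t,s in(("y1",(577,235),(561,438)),("y2",(602,275),(545,489)),("y3",(546,334),(445,472))): print(nm,onz("top",np.array(t)/1.5,5),onz("side",np.array(s)/1.5,5))
A=a[135:235,300:430]; B=b[225:335,250:400]
k=4
A=cv2.resize(A,None,fx=k,fy=k,interpolation=cv2.INTER_CUBIC);B=cv2.resize(B,(520,381),interpolation=cv2.INTER_CUBIC)
save("c1.png",cv2.resize(np.vstack([A[:,:520],B]),None,fx=.76,fy=.76))
E
```

```text
top [372. 146.  24.  20.] 0.86
top [395. 175.  25.  19.] 0.75
top [355. 212.  22.  19.] 0.71
top [357. 182.  20.  16.] 0.56
side [363. 264.  26.  37.] 0.8
side [349. 301.  26.  32.] 0.7
side [286. 287.  22.  35.] 0.65
side [320. 269.  22.  35.] 0.56
foot top [ 533.58053694 -303.44229407    9.        ] side [ 531.3886334  -309.49223365    9.        ]
cap top [ 532.29354262 -302.09509702  104.        ] side [ 531.36712355 -308.69047871  104.        ]
cross [ 576.48118249 -183.95439488   20.        ] [ 575.09838429 -185.89859571   20.        ]
y1 [ 615.32939096 -359.4945413     5.        ] [ 619.24358504 -360.68751656    5.        ]
y2 [ 544.32159394 -400.08532755    5.        ] [ 544.11471163 -405.94199746    5.        ]
y3 [ 443.75216358 -299.30997057    5.        ] [ 444.14944847 -303.86441618    5.        ]
```

View pics/c1.png

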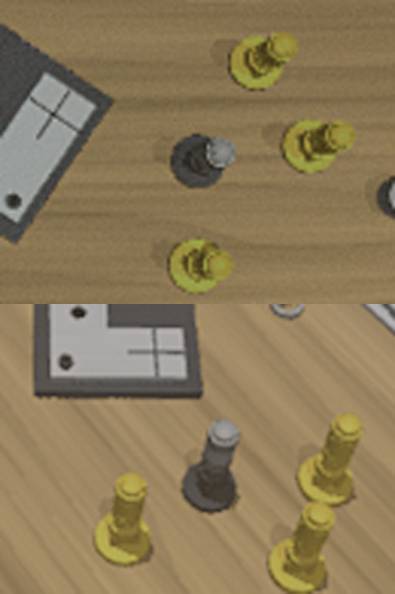

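The punch is at about (532,-306), and both views agree on it. The L cross is at about (576,-185). A jaw direction of about 47° clears the yellow parts.

```bash
python3 -m jog '0 0 -1.5 2.5 -2.5 0 1; 0 0 -3 5 -5 0 1; 0 0 -4.5 7 -7.5 0 1; 0 0 -5.4 9 -10 0 1; 0 0 -5.4 10.5 -12.5 0 1' 40
```

```text
time_s: 1.23
ee_pos: [366.2, 317.0, 214.2]
ee_rot: [179.9, 0.0, 137.0]
force: [0.8, -0.0, -0.3]
gripper_width: 91.2
```

```bash
python3 -m jog '0 0 0 1 -2.5 0 1; 0 0 0 2 -5 0 1; 0 0 0 3 -7.5 0 1; 0 0 0 4 -10 0 1; 0 0 0 4.4 -12.5 0 1'; python3 -m jog '0 0 0 0 -2 0 1; 0 0 0 0 -4 0 1; 0 0 0 0 -6 0 1; 0 0 0 0 -6 0 1; 0 0 0 0 -6 0 1'
```

```text
time_s: 1.85
ee_pos: [471.8, 23.3, 214.3]
ee_rot: [179.9, 0.1, 137.0]
force: [0.9, 0.7, 0.5]
gripper_width: 91.2
time_s: 2.48
ee_pos: [470.6, -124.4, 213.9]
ee_rot: [180.0, -0.0, 136.9]
force: [1.5, -0.4, 0.0]
gripper_width: 91.0
```

```bash
python3 -m jog '0 0 0 1 -2 0 1; 0 0 0 2 -4 0 1; 0 0 0 2.45 -6 0 1; 0 0 0 2.45 -7.25 0 1; 0 0 0 2.45 -7.25 0 1'; python3 -m jog '0 0 0 0 0 0 1;0 0 0 0 0 0 1'; python3 - <<'E'
from h import *
print(env.state()["ee_pos"])
c=P("wrist");a=grab_frame("wrist");save("w1.png",a,1.5)
for q in("punch_grip","punch_foot","mark"):
    for d in spotter.trace(q,"wrist")[:4]:
        m=d["region"];col=a[m].mean(0);print(q,np.round(d["box"]),round(d["conf"],2),col.round())
print(proj("wrist",[[532,-306,0],[532,-306,104],[576,-185,20]]))
R=cv2.Rodrigues(c[1])[0];print("cam",-R.T@c[2])
E
```

```text
time_s: 3.1
ee_pos: [532.5, -306.1, 213.4]
ee_rot: [180.0, -0.0, 136.9]
force: [-0.2, 0.3, 0.5]
gripper_width: 91.5
time_s: 3.35
ee_pos: [532.2, -304.2, 214.3]
ee_rot: [180.0, -0.0, 137.1]
force: [0.1, 0.3, -0.0]
gripper_width: 91.6
[ 532.21862092 -304.21268735  214.26264624]
punch_grip [247. 170.  25.  34.] 0.66 [91. 88. 83.]
punch_grip [192. 229.  25.  38.] 0.62 [130. 109.   5.]
punch_grip [190. 107.  26.  26.] 0.59 [144. 122.   2.]
punch_grip [266. 245.  20.  21.] 0.53 [113.  94.   3.]
punch_foot [239. 156.  38.  42.] 0.89 [82. 80. 74.]
punch_foot [190. 212.  43.  54.] 0.83 [134. 113.   3.]
punch_foot [187.  97.  47.  41.] 0.75 [145. 123.   4.]
punch_foot [255. 222.  38.  45.] 0.62 [138. 117.   3.]
mark [316.  22. 119. 145.] 0.59 [133. 132. 130.]
[[259.2925784  170.81233857]
 [259.51514309 192.08947827]
 [355.36544401 134.17317814]]
cam [ 472.17665175 -250.53999779  386.32234507]
```

View pics/w1.png

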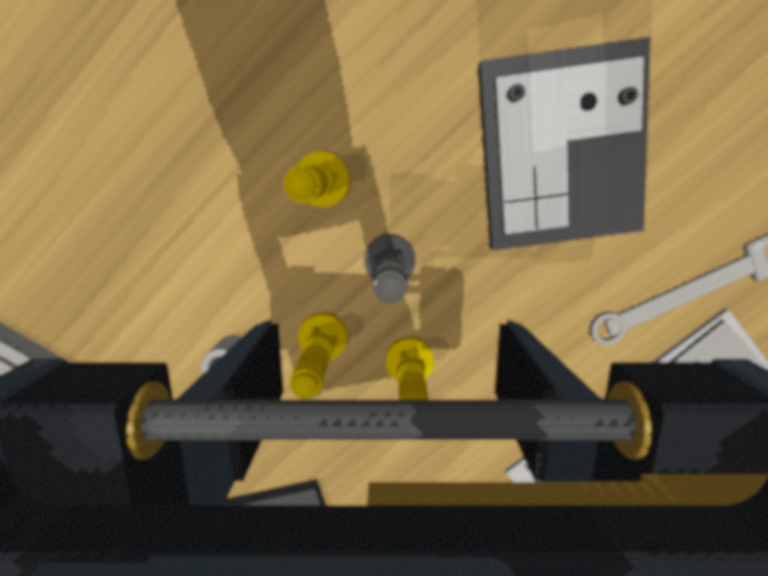

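The wrist view shows the grey punch midway between the jaws, with its foot at (390,258) and cap at (390,286). The L cross is at (536,198), and the yellow parts lie off the jaw line.

```bash
python3 - <<'E'
from h import *
print(onz("wrist",(390/1.5,256/1.5),5),onz("wrist",(389.5/1.5,288/1.5),104),onz("wrist",(536/1.5,197.5/1.5),20))
t=proj("wrist",[[532,-306,104]]);print(t*1.5)
print(env.state()["ee_pos"])
E
python3 -m jog '0 0 0 0 0 -1.5 1; 0 0 0 0 0 -3 1; 0 0 0 0 0 -4 1; 0 0 0 0 0 -4 1'
```

```text
[ 531.72184787 -304.4699808     5.        ] [ 532.03533226 -305.82459413  104.        ] [ 575.23783994 -181.36516608   20.        ]
[[389.27271464 288.1342174 ]]
[ 532.10491933 -305.25158787  214.25543492]
time_s: 4.05
ee_pos: [530.8, -305.1, 112.1]
ee_rot: [-180.0, -0.3, 137.0]
force: [-0.2, -0.3, 1.1]
gripper_width: 90.9
```

```bash
python3 -m jog '0 0 0 0 0 -1 1; 0 0 0 0 0 -2 1; 0 0 0 0 0 -2.35 1; 0 0 0 0 0 -2.35 1'; python3 -m jog '0 0 0 0 0 0 0.6;0 0 0 0 0 0 0.4;0 0 0 0 0 0 0.2;0 0 0 0 0 0 0.1;0 0 0 0 0 0 0.1' 35;python3 -m jog '0 0 0 0 0 0 0.1;0 0 0 0 0 0 0.1'
```

```text
time_s: 4.55
ee_pos: [532.4, -306.2, 55.9]
ee_rot: [180.0, 0.0, 137.0]
force: [0.6, -0.1, -0.3]
gripper_width: 91.1
time_s: 5.18
ee_pos: [532.0, -306.0, 55.3]
ee_rot: [180.0, 0.0, 137.0]
force: [-0.4, -0.9, -0.3]
gripper_width: 44.0
time_s: 5.42
ee_pos: [532.5, -305.7, 55.4]
ee_rot: [179.9, 0.0, 136.9]
force: [2.6, 2.5, 0.9]
gripper_width: 24.5
```

```bash
python3 -m jog '0 0 0 0 0 0 0;0 0 0 0 0 0 0;0 0 0 0 0 0.5 0;0 0 0 0 0 1.2 0;0 0 0 0 0 2 0' 35;python3 -m jog '0 0 0 0.4 1.2 0 0;0 0 0 0.8 2.4 0 0;0 0 0 1.2 3.6 0 0;0 0 0 1.7 4.8 0 0;0 0 0 1.7 4.8 0 0';python3 -m jog '0 0 0 0 0 -0.5 0;0 0 0 0 0 -0.8 0;0 0 0 0 0 -0.8 0;0 0 0 0 0 -0.8 0'
python3 - <<'E'
from h import *
s=env.state();print(s["ee_pos"],s["ee_rot"],s["force"],s["gripper_width"],s["time_s"])
w=grab_frame("wrist");t=grab_frame("top");b=grab_frame("side")
x,y=map(int,proj("wrist",[[576,-185,30]])[0]);print("wrist",x,y)
def crop(im,n,h=30,k=6):
    u,v=map(int,proj(n,[[576,-185,50]])[0]); print(n,u-h,v-h)
    return cv2.resize(im[max(v-h,0):v+h,u-h:u+h],(h*2*k,h*2*k),interpolation=cv2.INTER_CUBIC)
save("c2.png",np.hstack([crop(t,"top"),crop(b,"side")]))
save("w2.png",w,1.5)
E
```

```text
time_s: 6.05
ee_pos: [531.6, -306.1, 106.2]
ee_rot: [-180.0, -0.0, 137.0]
force: [0.2, -0.4, -5.3]
gripper_width: 24.0
time_s: 6.68
ee_pos: [575.2, -184.3, 106.2]
ee_rot: [180.0, 0.0, 137.1]
force: [-0.1, -0.1, -4.1]
gripper_width: 23.1
time_s: 7.18
ee_pos: [574.5, -186.5, 85.2]
ee_rot: [180.0, 0.0, 136.9]
force: [-0.0, -1.1, -5.1]
gripper_width: 23.7
[ 574.45269919 -186.53326826   85.17012494] [1.79996219e+02 2.15318894e-03 1.36924577e+02] [-0.01323638 -1.14389628 -5.09693627] 23.671242474043424 7.175
wrist 262 209
top 290 140
side 280 206
```

View pics/c2.png

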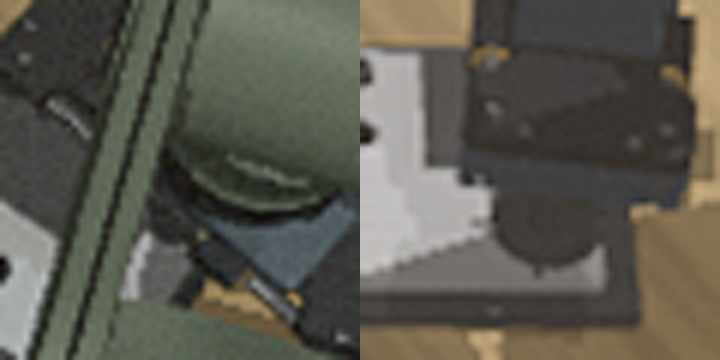

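View pics/w2.png

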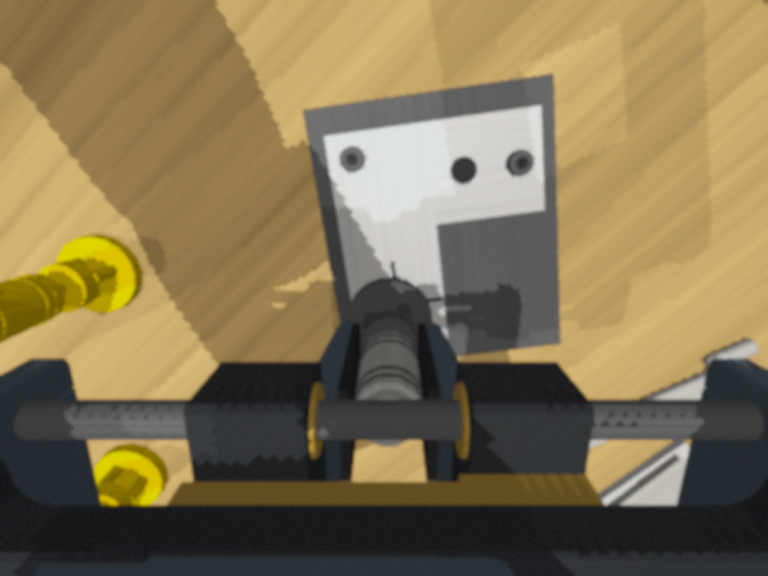

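The wrist view shows the foot at about (390,305), with the cross-arm tips peeking out at (393,263) and (441,299). I'll fit the cross and the foot in a close crop.

```bash
python3 - <<'E'
from h import *
w=grab_frame("wrist");c=P("wrist");p=np.array(env.state()["ee_pos"]);print(p)
f=lambda u,v:onz("wrist",(u/1.5,v/1.5),20,c)[:2]
# leg edges in world: outer edge & screws from w2
for n,q in dict(tipUp=(393,263),tipR=(441,299),corner=(325,136),corner2=(542,106),inner=(438,226),e=(545,211)).items(): print(n,f(*q))
print("foot circle px",1.5*proj("wrist",[[p[0]+23*np.cos(a),p[1]+23*np.sin(a),z] for z in (39,) for a in np.arange(0,6.28,.785)],c).round(1).tolist())
u0,v0,W,H=195,85,190,150
k=4
im=cv2.resize(w[v0:v0+H,u0:u0+W],None,fx=k,fy=k,interpolation=cv2.INTER_CUBIC)
im=np.clip(im.astype(float)*1.5,0,255).astype(np.uint8)
pts=proj("wrist",[[p[0]+23*np.cos(a),p[1]+23*np.sin(a),39] for a in np.arange(0,6.28,.1)],c)
for q in pts: cv2.circle(im,tuple(int(t) for t in (q+.5-[u0,v0])*k),1,(255,0,0),-1)
save("c3.png",im)
E
```

```text
[ 574.67820832 -186.21572486   85.53256847]
tipUp [ 555.88754822 -166.8985041 ]
tipR [ 589.88787349 -161.18755296]
corner [ 483.30248045 -147.09138664]
corner2 [547.78453934 -57.09508837]
inner [ 557.48787289 -135.10695027]
e [590.64479928 -87.79310661]Traceback (most recent call last):
  File "<stdin>", line 6, in <module>
TypeError: can't multiply sequence by non-int of type 'float'
```

```bash
python3 - <<'E'
from h import *
w=grab_frame("wrist");c=P("wrist");p=np.array(env.state()["ee_pos"]);print(p)
u0,v0,W,H=205,150,110,90
k=7
im=cv2.resize(w[v0:v0+H,u0:u0+W],None,fx=k,fy=k,interpolation=cv2.INTER_CUBIC)
im=np.clip(im.astype(float)*1.7,0,255).astype(np.uint8)
D=lambda X,col:[cv2.circle(im,tuple(int(t) for t in (q+.5-[u0,v0])*k),1,col,-1) for q in proj("wrist",X,c)]
D([[p[0]+23*np.cos(a),p[1]+23*np.sin(a),39] for a in np.arange(0,6.28,.05)],(255,0,0))
X=np.array([575.5,-181.4]);e1=np.array([.813,-.583]);e2=np.array([.583,.813])
for e in(e1,e2): D([[*(X+s*e),20] for s in np.arange(-25,25.1,1)],(0,255,0))
save("c3.png",im)
E
```

```text
[ 574.62765181 -186.12246487   85.46977888]
```

View pics/c3.png

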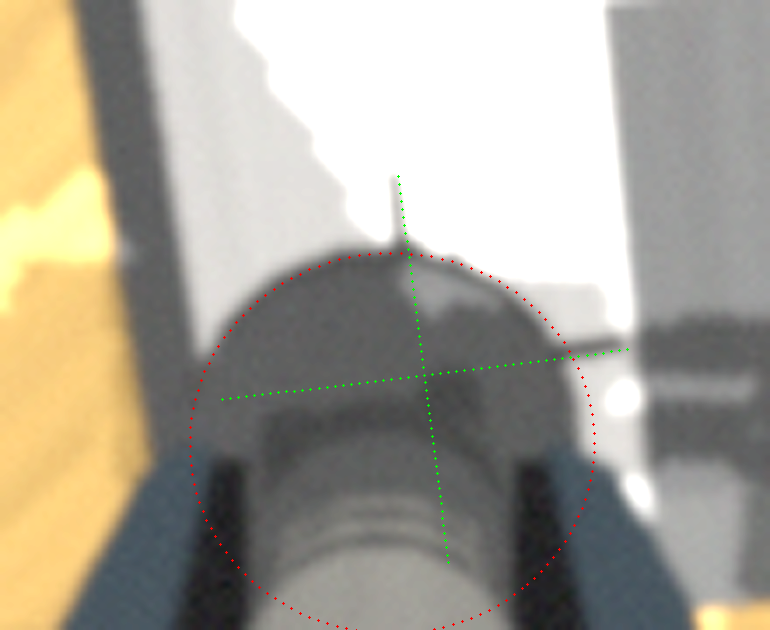

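```bash
python3 - <<'E'
from h import *
from scipy.optimize import least_squares
c=P("wrist");p=np.array(env.state()["ee_pos"]);k=7
px=lambda X:(proj("wrist",X,c)+.5-[205,150])*k
for z in(24,30,34):
    def ext(xy):
        q=px([[xy[0]+23*np.cos(a),xy[1]+23*np.sin(a),z] for a in np.arange(0,6.28,.02)]);return np.array([q[:,0].min(),q[:,0].max(),q[:,1].min()])
    s=least_squares(lambda xy:ext(xy)-[193,577,249],p[:2],diff_step=1e-4);print(z,s.x,s.fun,ext(p))
for u in((395,175),(628,340)):
    print(onz("wrist",(u[0]/k+205-.5,u[1]/k+150-.5),20,c))
E
```

```text
24 [ 576.59981096 -189.02154131] [ 2.328685   -2.32944061 -0.1229408 ] [201.01639597 581.84123299 220.74042151]
30 [ 575.46339106 -187.9861115 ] [-2.5340529   2.53489625  0.1371264 ] [196.76684581 586.69205676 233.2686523 ]
34 [ 574.70640821 -187.29640657] [-5.91660657  5.91860993  0.32559263] [193.81914178 590.05681032 241.96815585]
[ 554.71851087 -166.99184805   20.        ]
[ 589.11671098 -160.23447257   20.        ]
```

```bash
python3 -m jog '0 0 0 0 0.1 0 0;0 0 0 0 0.21 -0.1 0;0 0 0 0 0.21 -0.25 0;0 0 0 0 0.21 -0.25 0;0 0 0 0 0.21 -0.25 0'; python3 - <<'E'
from h import *
w=np.mean([grab_frame("wrist") for _ in range(3)],0).astype(np.uint8);c=P("wrist");p=np.array(env.state()["ee_pos"]);print(p,env.state()["force"])
u0,v0,W,H=205,150,110,90
k=7
im=cv2.resize(w[v0:v0+H,u0:u0+W],None,fx=k,fy=k,interpolation=cv2.INTER_CUBIC)
im=np.clip(im.astype(float)*1.7,0,255).astype(np.uint8)
D=lambda X,col:[cv2.circle(im,tuple(int(t) for t in (q+.5-[u0,v0])*k),1,col,-1) for q in proj("wrist",X,c)]
D([[p[0]+23*np.cos(a),p[1]+23*np.sin(a),p[2]-55.4+9] for a in np.arange(0,6.28,.05)],(255,0,0))
X=np.array([574.8,-181.2]);e1=np.array([.813,-.583]);e2=np.array([.583,.813])
for e in(e1,e2): D([[*(X+s*e),20] for s in np.arange(-25,25.1,1)],(0,255,0))
save("c4.png",im)
E
```

```text
time_s: 8.05
ee_pos: [574.5, -180.8, 78.9]
ee_rot: [180.0, -0.0, 137.0]
force: [0.6, -0.8, -5.5]
gripper_width: 23.1
[ 574.60526887 -180.83527893   79.07253335] [ 0.61930723  0.21673662 -5.37468389]
```

View pics/c4.png

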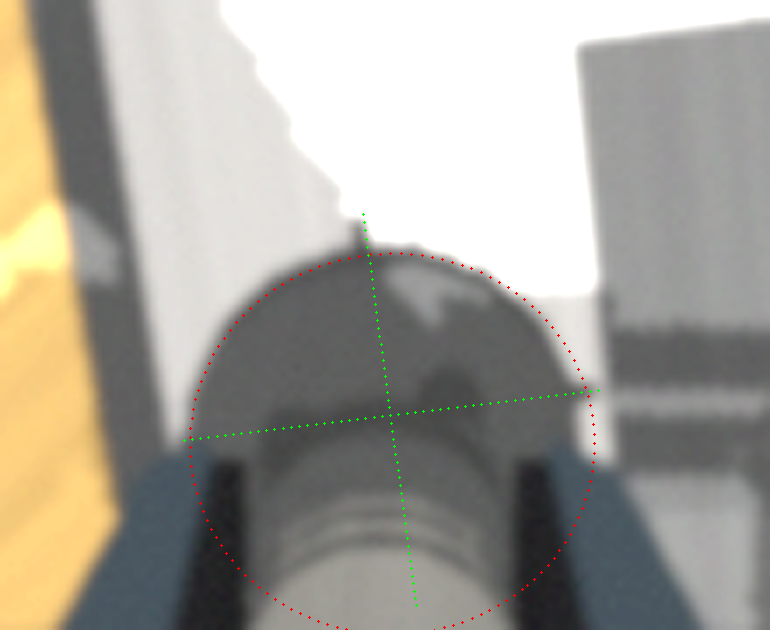

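The foot is centred to within about 1 mm, both across (blank edges at 165 and 605 px, foot at 385) and along. A tiny nudge, then touch down.

```bash
python3 -m jog '0 0 0 -0.02 0.015 -0.03 0;0 0 0 -0.02 0.015 -0.06 0;0 0 0 -0.02 0.015 -0.09 0;0 0 0 -0.02 0.015 -0.12 0;0 0 0 -0.02 0.015 -0.12 0'; python3 -m jog '0 0 0 0 0 0 0'; python3 - <<'E'
from h import *
for i in range(3): grab_frame("side");s=env.state();print(s["ee_pos"],s["force"])
E
```

```text
time_s: 8.82
ee_pos: [574.0, -180.4, 75.9]
ee_rot: [-180.0, -0.0, 137.0]
force: [-1.0, -1.6, -4.8]
gripper_width: 22.9
time_s: 8.95
ee_pos: [574.0, -180.4, 76.0]
ee_rot: [180.0, 0.0, 137.0]
force: [0.8, -0.1, -5.3]
gripper_width: 23.5
[ 574.03177032 -180.38635348   76.01642033] [ 0.13255705 -0.7725929  -5.06669615]
[ 574.01487259 -180.39835897   75.99442012] [-0.19665495 -0.6667959  -4.57164198]
[ 574.0346045  -180.41132773   75.98469633] [ 0.95514962 -0.22571817 -5.33385314]
```

```bash
for i in 1 2; do python3 -m jog '0 0 0 0 0 -0.02 0;0 0 0 0 0 -0.02 0' | egrep 'ee_pos|force'; done; python3 - <<'E'
from h import *
for i in range(3): grab_frame("side");s=env.state();print(s["ee_pos"],s["force"])
E
```

```text
ee_pos: [574.0, -180.4, 75.4]
force: [-1.1, 0.1, -5.4]
ee_pos: [574.1, -180.4, 75.2]
force: [-0.9, 0.8, -2.7]
[ 574.05784033 -180.38342668   75.22251705] [-1.07808138  0.41153157 -3.41636749]
[ 574.08554029 -180.40510097   75.25633077] [-0.57213702  0.08995433 -2.59124592]
[ 574.0565361  -180.39976877   75.21554414] [ 0.46690323  0.4360665  -1.59662987]
```

Contact is at z≈75.2. Now the press, straight down at 20 mm/s.

```bash
python3 -m jog '0 0 0 0 0 -0.1 0;0 0 0 0 0 -0.2 0;0 0 0 0 0 -0.26 0'; python3 -m jog '0 0 0 0 0 -0.1 0;0 0 0 0 0 -0.2 0;0 0 0 0 0 -0.24 0;0 0 0 0 0 -0.24 0'
```

```text
time_s: 10.12
ee_pos: [574.2, -180.3, 69.3]
ee_rot: [180.0, 0.0, 137.0]
force: [-2.9, 1.3, 6.7]
gripper_width: 23.3
time_s: 10.62
ee_pos: [574.3, -180.3, 63.4]
ee_rot: [180.0, 0.1, 137.0]
force: [-1.6, 1.2, 6.9]
gripper_width: 23.2
```

```bash
python3 -m jog '0 0 0 0 0 -0.03 0;0 0 0 0 0 -0.06 0;0 0 0 0 0 -0.06 0'; python3 - <<'E'
from h import *
s=env.state();print(s["ee_pos"],s["force"])
E
```

```text
time_s: 11.0
ee_pos: [574.4, -180.3, 63.1]
ee_rot: [179.9, 0.1, 137.0]
force: [-3.4, 2.3, 12.3]
gripper_width: 23.8
[ 574.41479304 -180.2878947    63.07329545] [-3.43307446  2.27024493 12.31608305]
```

The stop is reached: 12 mm of travel, with the force falling after the snap and then rising against the stop. Next I let it spring back up with the hand, then release.

```bash
python3 -m jog '0 0 0 0 0 0.14 0;0 0 0 0 0 0.28 0;0 0 0 0 0 0.42 0;0 0 0 0 0 0.55 0;0 0 0 0 0 0.55 0'; python3 -m jog '0 0 0 0 0 0 0;0 0 0 0 0 0 0' ; python3 - <<'E'
from h import *
for i in range(3): grab_frame("side");s=env.state();print(s["ee_pos"],s["force"])
E
```

```text
time_s: 11.62
ee_pos: [574.3, -180.4, 74.9]
ee_rot: [180.0, 0.0, 137.0]
force: [-1.6, 0.6, 4.2]
gripper_width: 23.5
time_s: 11.88
ee_pos: [574.3, -180.4, 74.7]
ee_rot: [180.0, 0.0, 137.0]
force: [-0.9, 0.8, 4.6]
gripper_width: 23.6
[ 574.24329911 -180.42304193   74.75326043] [-1.48813123  1.93100871  3.97010239]
[ 574.21911628 -180.40062105   74.76247014] [0.09564093 1.0834403  2.97493113]
[ 574.22947602 -180.4113554    74.7268864 ] [0.2201365  0.96726494 3.6530535 ]
```

```bash
python3 -m jog '0 0 0 0 0 0.02 0;0 0 0 0 0 0.02 0'; python3 - <<'E'
from h import *
for i in range(3): grab_frame("side");s=env.state();print(s["ee_pos"],s["force"])
E
```

```text
time_s: 12.28
ee_pos: [574.2, -180.4, 75.2]
ee_rot: [180.0, 0.0, 137.0]
force: [-0.7, 1.1, 2.8]
gripper_width: 23.5
[ 574.20813484 -180.41265148   75.17830981] [-0.68389851  0.96741006  2.13956974]
[ 574.19554784 -180.43265088   75.19264483] [0.92107304 1.3143647  2.85937876]
[ 574.19566918 -180.40969188   75.15855875] [0.53565933 0.64774427 3.19947826]
```

```bash
python3 -m jog '0 0 0 0 0 0.015 0;0 0 0 0 0 0.015 0'; python3 - <<'E'
from h import *
for i in range(4): grab_frame("side");s=env.state();print(s["ee_pos"],s["force"])
E
```

```text
time_s: 12.68
ee_pos: [574.1, -180.4, 75.2]
ee_rot: [180.0, -0.0, 137.0]
force: [0.1, 1.6, -0.4]
gripper_width: 23.6
[ 574.07277311 -180.37371033   75.21544765] [ 2.064768    0.50759606 -1.22689091]
[ 574.05036844 -180.36574636   75.20688642] [ 1.44297794  0.61752724 -1.62233716]
[ 574.04527306 -180.38736122   75.24128147] [ 1.3331758   0.79559956 -1.33886422]
[ 574.01910601 -180.36984473   75.2360931 ] [ 1.75546637  0.18710407 -1.60791612]
```

The arm is back at the touch pose with the sleeve up. Now I release gently and retreat straight up.

```bash
python3 -m jog '0 0 0 0 0 0 0.2;0 0 0 0 0 0 0.26' 5; python3 -m jog '0 0 0 0 0 0 0.3;0 0 0 0 0 0 0.4;0 0 0 0 0 0 0.6;0 0 0 0 0 0 0.8;0 0 0 0 0 0 0.8'; python3 -m jog '0 0 0 0 0 0 0.8;0 0 0 0 0 0.5 0.8;0 0 0 0 0 2 0.8;0 0 0 0 0 4 0.8;0 0 0 0 0 5.6 0.8'
```

```text
time_s: 13.12
ee_pos: [573.9, -180.3, 75.3]
ee_rot: [-180.0, -0.0, 137.0]
force: [1.3, 0.8, -2.3]
gripper_width: 23.9
time_s: 13.75
ee_pos: [574.0, -180.4, 75.6]
ee_rot: [180.0, 0.0, 137.0]
force: [0.1, 0.6, -0.4]
gripper_width: 63.5
time_s: 14.38
ee_pos: [574.4, -180.5, 218.7]
ee_rot: [179.9, 0.1, 137.0]
force: [1.1, -0.2, 0.4]
gripper_width: 72.7
```

```bash
python3 -m jog '0 0 0 -1.5 -1 0 0.8;0 0 0 -3 -2 0 0.8;0 0 0 -4 -3 0 0.8;0 0 0 -4 -3 0 0.8'; python3 - <<'E'
from h import *
w=grab_frame("wrist");b=grab_frame("side")
for q in ("punch_foot",): 
  for n in("wrist","side"):
    for d in spotter.look_for(q,n)[:5]: print(n,np.round(d["box"]),round(d["conf"],2))
def crop(im,n,h=35,k=5):
    u,v=map(int,proj(n,[[575,-181,50]])[0]);u=min(max(u,h),511-h);v=min(max(v,h),383-h);print(n,u-h,v-h)
    return cv2.resize(im[v-h:v+h,u-h:u+h],(2*h*k,2*h*k),interpolation=cv2.INTER_CUBIC)
save("f.png",np.hstack([crop(w,"wrist"),crop(b,"side")]))
print(proj("side",[[574.6,-181,20],[574.6,-181,124]]),proj("wrist",[[574.6,-181,20],[574.6,-181,124]]),env.state()["force"],env.state()["time_s"])
E
```

```text
time_s: 14.88
ee_pos: [472.7, -256.6, 216.8]
ee_rot: [180.0, 0.1, 136.8]
force: [0.3, 0.6, 0.8]
gripper_width: 72.8
wrist [197. 158.  44.  51.] 0.87
wrist [205. 257.  32.  64.] 0.84
wrist [266. 289.  27.  33.] 0.68
wrist [336. 172.  59.  52.] 0.58
side [360. 267.  29.  35.] 0.98
side [287. 286.  21.  38.] 0.66
side [351. 302.  24.  33.] 0.63
wrist 325 162
side 274 200
[[308.18719489 242.67600704]
 [312.65368454 216.36061167]] [[352.89467839 190.27491438]
 [386.23171944 219.3032987 ]] [0.67338913 0.52767898 0.23508051] 15.075
```

View pics/f.png

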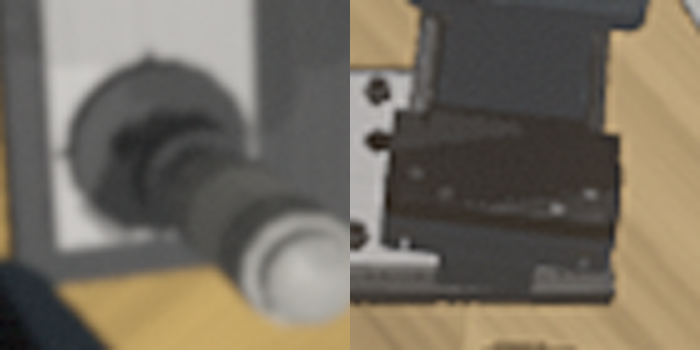

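The wrist crop shows the punch standing upright. The cross tips peek out evenly at the top (150,55) and left (62,153), and the cap is close to where it should project. Handing in.

```bash
python3 -c "
from workcell import env
env.job_done()"
```

```text
the job is handed in; nothing more can be done
```

I gripped the grey punch by its sleeve, stood it on the L-blank's cross and pressed it straight down until the spring snapped. I then let the sleeve come back up, released it and moved clear, and handed the job in at about 15 s.

- **Press:** The sleeve travelled about 12 mm (tool height 75.2 to 63.1 mm). After about 12 mm the force read about 7 N, then rose to 12 N as it met the stop. I did not read the force at the snap itself.
- **Spring back:** After the return, a small upward force stayed on the sleeve. Raising about 1 mm more, in two small steps, brought the force and height back to the touch-down values before I opened the fingers.
- **Final position:** The last wrist picture shows the punch upright, with the visible tips of the cross showing evenly around the foot. I put it within about 1 mm of centre.
- **Checks that disagreed:** The top, side and wrist estimates of the cross differed by up to 5 mm, so I used the close wrist view. The side camera was blocked by the gripper at the end, so only the wrist view confirms the final standing.

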